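# Walk the cooling block round against the stop bar

## Robot

A 6-joint arm with a two-finger parallel gripper is mounted at the origin on a cart in front of the work surface, level with it; the furniture and walls round the work are solid. World frame = base frame: x ahead of the robot, y to its left, z up, the work surface at z = 0. Lengths are in mm, angles in rad, forces in N, time in s.
With the tool pointing down it reaches from about 400 to 925 mm from the base axis. Payload 3.4 kg.
Tool frame: the origin (TCP) lies at the very end of the fingers, on their centre line; the grasp point (between the pads) lies 19 mm behind it (arm.grip_point_offset is the distance from the TCP to the grasp point, in mm); z points along the fingers, y is the direction in which the jaws open and shut (so a half turn about z gives the same grasp; the last joint's range is limited). The gripper opens to 85 mm and grips with 20 to 120 N. Pads are 22 mm wide; open, the fingers measure 114 mm over their backs; the gripper's body (76 mm by 85 mm) begins 54 mm behind the grasp point. The pads swing forward as they close: fully open they stand 13 mm farther back than shut.
Start: joints at [1.125, 0.307, 1.506, -0, 1.328, -0.073], TCP at [209.452, 535.501, 231.305] pointing down, gripper open.
Joint ranges: [-3.12, 3.12], [-1.05, 2.28], [0.14, 2.33], [-1.42, 4.57], [0.1, 2.73], [-2.68, 2.68]. Speed limits (rad/s): [2.57, 2.57, 3.14, 3.14, 3.14, 3.14].

## Interface

Orientations are given as a rotation vector (axis times angle).
In Python, from station import arm, vision, finish_job, models gives the robot as it stands.
- The arm moves only by the tool arm_command, never from a script. Its arguments are lists of equal length, an entry for each row: "rotation": the turn, a rotation vector about the tool's x, y, z in degrees, a list of three; "xyz": the shift along the tool's x, y, z in mm, a list of three; "hand": the closure in counts, from 0 (fully open) to 255 (shut). A call has 1 to 12 rows; each row is the pose to reach, as a shift and turn from the pose commanded when the call began, along the tool's axes at that moment; what a row does not reach only later rows make up. A row lasts 1/12 s, in which the tool goes at most 41.7 mm and 7.16 degrees, less where a joint would pass 70% of its speed; a pose out of reach is approached as far as the arm can. A call with a gripper value outside its range is refused whole. The fingers move at their own pace and stop on an object; "grip_force" is the grip in N (left out, the last holds). Time passes only in rows, so rows that repeat a pose let the fingers close. It gives the time, the measured TCP pose, the force and the opening at its end, in the units of the state.
- arm.get_obs(): the state, without advancing time (a new reading comes with each control period).
- vision.snapshot(name): name is "side" or "top"; returns a dict with "color" (420x560x3 uint8, red, green, blue), "range_z" (420x560 float32, mm along the optical axis (not along the pixel's ray), 0 where there is no reading), "intrinsics" (3x3 intrinsics, pixels), "D" ([k1, k2, p1, p2, k3] as OpenCV has them; the pictures are not rectified), "extrinsics" (4x4, takes a point from world to camera coordinates). Camera axes: x right, y down, z forward; pixel columns grow to the right and rows downward; lengths in mm; the calibration is good to about 2 mm. A picture is of the moment at which its call begins.
- finish_job(): hands the job in, once; it reports no verdict.
Trained networks look in the newest picture that a camera, given by its name, has taken for a name from the list of things; names that differ only in an ending like _2 or _b are one class to them, and where a whole thing is asked for, a point or a joint stands for the part that bears it (a point fixed in the world has none). Each returns a list of dicts, best first, with "confidence" (0 to 1); they miss things now and then, are a little off and sometimes report something else, mostly with a low value. They report only what shows in the picture. A call takes as long as a camera call.
- models.spot_in(camera, thing): "box" ([left, top, width, height] in pixels, round what is visible of it).
- models.pinpoint(camera, thing): "point" ([column, row] in pixels: a listed point, or the origin of a listed thing).
The state is a dict: "time": time; "joint_positions": joint angles; "qvel": joint speeds; "joint_torque": joint torques, N m; "tool_pos": TCP position; "eef_rot": TCP orientation; "wrist_force": force on the tool from outside, world axes, zero at the start; "ft_torque": the same for the moment, N m; "opening": opening from 0.0 (shut) to 1.0 (fully open).
Only numpy, scipy, OpenCV 4.12 (cv2) and the standard library are available. Lean on these libraries where they do the work, as an engineer would, in place of code of your own. Each camera call takes 0.05 s, during which the arm holds its last target.

## Task

Walk the heavy square metal block round with fingertip pushes at its corners until its sides are square to the stop bar while it still stands a good finger's breadth clear of it; then push it on until one whole side lies flat against the front of the bar, not overhanging either end. Slide it only: do not lift or tip it, leave everything else where it stands, and move the fingers clear.

Things in the scene. Friction and masses are not known exactly. Their poses are not given: they have to be found in the camera images.
- cooling_block: Heavy square aluminium block, nine round wells in its top, 110 x 110 mm, 50 mm high, 0.6 to 0.9 kg, loose on the robot's side of the bar, askew to it by 20 to 45 degrees either way. 3 to 7 N slide it, up to 10 N turn it once it bears on the bar; it stays where a push leaves it and turns when pushed off-centre. Origin: centre of the underside, z up, x and y square to its sides; all four sides are alike, any may end at the bar.
- stop_bar: Straight aluminium stop bar fixed to the worktop. Upright leaf 14 mm thick (x), 260 mm long (y), 42 mm high; a low foot behind it. Origin: centre of the leaf's underside; y along the bar, x across it, away from the robot. The front face, the one to use, is at x = -7 mm in its frame: the block's centre ends 62 mm in front of the origin.
- small_bottle: Bystander: small 46 x 46 x 86 mm bottle with a blue cap, behind the stop bar. Origin at the middle of its underside. Leave it where it is.
- flask: Bystander: conical flask, 63 x 63 x 109 mm, behind the stop bar. Origin at the middle of its underside. Leave it where it is.
- tape: Bystander: roll of tape lying flat, 64 mm across, 18 mm high, off the left end of the stop bar. Origin at the middle of its underside. Leave it where it is.
- dish: Bystander: petri dish, 63 mm across, 15 mm high, off the right end of the stop bar. Origin at the middle of its underside. Leave it where it is.
- rack: Bystander: tube rack, 75 x 210 x 66 mm, at the left of the worktop. Origin at the middle of its underside. Leave it where it is.
- pen: Bystander: marker pen lying flat, 140 mm long, 18 mm high, left, near the front edge. Origin at the middle of its underside. Leave it where it is.
- timer: Bystander: lab timer lying flat, 66 x 66 x 18 mm, at the right. Origin at the middle of its underside. Leave it where it is.

How it is judged:
By the outcome, as a careful person would: the job done as asked, in the order asked, and still so for the second after the job is handed in, with the robot touching nothing.
It also fails if it takes over 58 s, if anything falls off the work surface, if the arm or the gripper's body presses on something with over 40 N, if the wrist force passes 120 N, or if a joint passes its speed limit or range.

## Working session

There is one attempt and no reset: what is moved stays moved. The work goes in short steps, Python scripts to look and compute and a tool call to move; the robot and the scene stay as the last step left them, time stands still between calls to the robot, and variables do not carry over. Pictures are saved under pics/ and viewed, and the job is handed in when it is done.

Besides the shell and the picture viewer there is one more tool, called after "Request:" by a JSON object that holds its "api" and its "payload", one argument or row to a line. arm_command: Moves the arm, as the interface text tells. Its arguments: {"type":"object","properties":{"rotation":{"type":"array"},"xyz":{"type":"array"},"hand":{"type":"array"},"grip_force":{"type":"number"}},"required":["rotation","xyz","hand"]}

```bash
ls; mkdir -p pics; python3 - <<'E'
from station import arm, vision, models
import cv2, numpy as np
o=arm.get_obs(); print(o)
for n in ("top","side"):
    s=vision.snapshot(n); cv2.imwrite(f"pics/{n}0.png",s["color"][:,:,::-1]); print(n,s["intrinsics"],s["D"],s["extrinsics"])
    np.savez(f"{n}0.npz",**s)
    for t in("cooling_block","stop_bar"): print(t,models.spot_in(n,t)[:2],models.pinpoint(n,t)[:2])
E
```

```text
pics
{'time': 0.0, 'joint_positions': array([ 1.12447240e+00,  3.07566350e-01,  1.50769997e+00, -1.20736277e-05,
        1.32841463e+00, -7.34685803e-02]), 'qvel': array([ 0.0002699 , -0.00156436,  0.00080735,  0.00260822, -0.00049254,
        0.00154574]), 'joint_torque': array([ 2.67925352e-04, -4.57560074e+01, -2.51918453e+01,  2.12495597e-04,
        1.35477688e-02, -9.26927527e-06]), 'tool_pos': array([209.15730712, 534.837415  , 230.37484225]), 'eef_rot': array([-0.58219096, -3.08664017,  0.00317432]), 'wrist_force': array([-0.29167694,  0.15846805, -0.60323081]), 'ft_torque': array([ 0.02353948,  0.02287501, -0.03811127]), 'opening': 1.0022745553623729}
top [[444.28854382   0.         276.07800282]
 [  0.         444.28854382 212.54731111]
 [  0.           0.           1.        ]] [-0.0262111  0.         0.         0.         0.       ] [[-4.06931865e-02 -9.99170407e-01 -1.60058135e-03  5.02628835e+01]
 [-9.69342097e-01  3.98667679e-02 -2.42459358e-01  5.93694541e+02]
 [ 2.42322026e-01 -8.31493301e-03 -9.70160243e-01  1.09226776e+03]
 [ 0.00000000e+00  0.00000000e+00  0.00000
[... 213 characters left out ...]
[{'point': [272.8, 186.5], 'confidence': 0.66}]
side [[386.07254776   0.         279.30260418]
 [  0.         386.07254776 201.40396598]
 [  0.           0.           1.        ]] [-0.06760507  0.          0.          0.          0.        ] [[ 8.66308108e-01 -4.99341197e-01  1.29858272e-02 -4.62996684e+02]
 [-1.85367266e-01 -3.45517486e-01 -9.19922086e-01  1.81934850e+02]
 [ 4.63841825e-01  7.94528814e-01 -3.91886112e-01  1.11861730e+03]
 [ 0.00000000e+00  0.00000000e+00  0.00000000e+00  1.00000000e+00]]
cooling_block [{'box': [249.8, 202.9, 31.6, 23.3], 'confidence': 0.85}] [{'point': [265.1, 221.0], 'confidence': 0.66}]
stop_bar [{'box': [290.9, 191.0, 45.4, 32.6], 'confidence': 0.82}] []
```

View pics/top0.png

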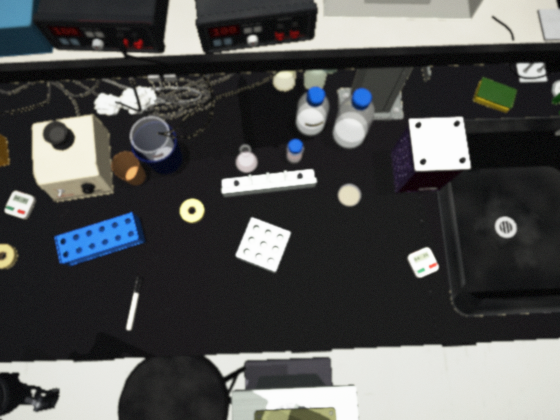

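View pics/side0.png

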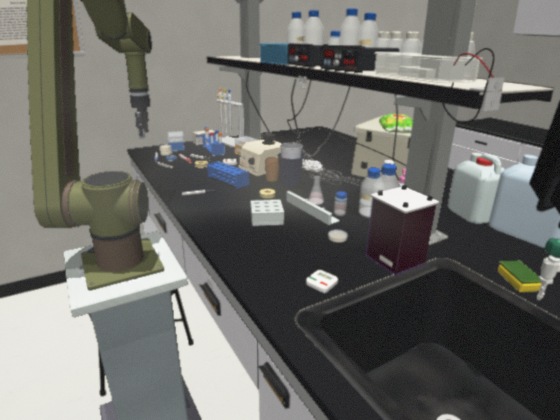

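```bash
cat > h.py <<'E'
import numpy as np, cv2
from scipy.spatial.transform import Rotation as R
def cloud(s):
    h,w=s["range_z"].shape; v,u=np.mgrid[0:h,0:w]
    p=cv2.undistortPoints(np.stack([u.ravel(),v.ravel()],1).astype(np.float64)[:,None],s["intrinsics"],s["D"])[:,0]
    z=s["range_z"].ravel().astype(float); c=np.c_[p*z[:,None],z]
    E=s["extrinsics"]; W=(c-E[:3,3])@E[:3,:3]
    W[z==0]=np.nan
    return W.reshape(h,w,3)
def rect(P):
    (c,sz,a)=cv2.minAreaRect(P[:,:2].astype(np.float32)); return c,sz,a
E
python3 - <<'E'
from h import *
s=dict(np.load("top0.npz")); W=cloud(s)
print("table z",np.nanmedian(W[300:340,200:300,2]))
B=W[205:285,220:305].reshape(-1,3); B=B[np.isfinite(B[:,2])]
t=B[(B[:,2]>42)&(B[:,2]<60)];print(len(t),np.median(t[:,2]),rect(t)); 
m=W[205:285,220:305,2]
S=W[160:200,210:330].reshape(-1,3);t2=S[(S[:,2]>34)&(S[:,2]<50)]
print(len(t2),np.median(t2[:,2]),rect(t2),t2.min(0),t2.max(0))
np.set_printoptions(linewidth=250)
print(np.round(W[160:200:2,272]))
E
```

```text
table z -0.30890322461874137
1424 49.94109878876015 ((518.5792846679688, 62.865013122558594), (110.48528289794922, 111.28091430664062), 66.45569610595703)
583 41.36767222901356 ((718.4854125976562, 43.96588134765625), (89.70465850830078, 259.8467102050781), 4.240098476409912) [664.29800964 -88.0988426   34.19079414] [757.38865642 171.07693429  49.18809177]
[[769.  31.   2.]
 [763.  31.   2.]
 [758.  31.  -1.]
 [754.  31.  -6.]
 [746.  32.  -1.]
 [740.  32.  -2.]
 [734.  32.  -2.]
 [725.  32.   8.]
 [720.  33.   3.]
 [714.  33.   5.]
 [707.  33.   8.]
 [700.  33.  10.]
 [685.  34.  38.]
 [678.  34.  42.]
 [676.  34.  31.]
 [676.  34.  11.]
 [673.  34.   2.]
 [668.  35.  -1.]
 [662.  35.  -0.]
 [656.  35.   1.]]
```

The top picture shows the block askew at about (263,244). The bar's front edge runs from about (222,190) to (316,182), and the area around the block is clear. I'll fit the bar and the block corners next.

```bash
cat >> h.py <<'E'
def block(s):
    W=cloud(s).reshape(-1,3); W=W[np.isfinite(W[:,2])]
    t=W[(W[:,2]>43)&(W[:,2]<56)&(W[:,0]>400)&(W[:,0]<690)&(abs(W[:,1]-50)<150)]
    return t
def bar(s):
    W=cloud(s).reshape(-1,3); W=W[np.isfinite(W[:,2])]
    t=W[(W[:,2]>36)&(W[:,2]<48)&(W[:,0]>655)&(W[:,0]<705)&(abs(W[:,1]-40)<150)]
    f=np.polyfit(t[:,1],t[:,0],1)
    for _ in range(3):
        r=t[:,0]-np.polyval(f,t[:,1]); t=t[abs(r)<10]; f=np.polyfit(t[:,1],t[:,0],1)
    return t,f
E
python3 - <<'E'
from h import *
s=dict(np.load("top0.npz"))
t,f=bar(s); a=np.arctan(f[0]); print("slope",f,np.degrees(a),len(t),"rect",rect(t)); print(cv2.boxPoints(cv2.minAreaRect(t[:,:2].astype(np.float32))))
W=cloud(s).reshape(-1,3); W=W[np.isfinite(W[:,2])]
fr=W[(W[:,2]>8)&(W[:,2]<32)&(W[:,0]>640)&(W[:,0]<700)&(abs(W[:,1]-40)<120)]
r=fr[:,0]-np.polyval(f,fr[:,1]); g=fr[r<0]; 
print("front face",np.polyfit(g[:,1],g[:,0],1),len(g),np.percentile(r,[2,10,25,50,75]))
b=block(s); b=b[b[:,0]<620]; print("block",rect(b)); print(cv2.boxPoints(cv2.minAreaRect(b[:,:2].astype(np.float32))))
from station import arm
print(R.from_rotvec(arm.get_obs()["eef_rot"]).as_matrix().round(4))
E
```

```text
slope [-7.53932451e-02  6.84287376e+02] -4.311557925146707 505 rect ((681.567138671875, 41.228790283203125), (15.665498733520508, 259.8467102050781), 4.240098476409912)
[[664.1498  170.21742]
 [683.3618  -88.91808]
 [698.9845  -87.75984]
 [679.77246 171.37567]]
front face [-7.62410563e-02  6.78423184e+02] 217 [-7.47356154 -6.72154139 -6.18354229 -5.70940799 -5.05443131]
block ((518.5792846679688, 62.865013122558594), (110.48528289794922, 111.28091430664062), 66.45569610595703)
[[445.5037    34.44727 ]
 [547.5206   -10.004787]
 [591.6549    91.28276 ]
 [489.63794  135.73482 ]]
[[-9.313e-01  3.643e-01 -1.000e-04]
 [ 3.643e-01  9.313e-01 -1.000e-04]
 [ 0.000e+00 -1.000e-04 -1.000e+00]]
```

```bash
cat >> h.py <<'E'
def tool(o,x,y,z):
    M=R.from_rotvec(o["eef_rot"]).as_matrix(); return (M.T@(np.array([x,y,z])-o["tool_pos"])).round(1)
E
python3 - <<'E'
from h import *
from station import arm
o=arm.get_obs()
for p in [(330,400,200),(410,230,180),(425,140,150),(414,58,120),(414,58,14)]: print(p,tool(o,*p))
E
```

```text
(330, 400, 200) [-161.6  -82.3   31.3]
(410, 230, 180) [-298.1 -211.4   51.3]
(425, 140, 150) [-344.8 -289.8   81.3]
(414, 58, 120) [-364.4 -370.2  111.3]
(414, 58, 14) [-364.5 -370.1  217.3]
```

Request:
{"api": "arm_command", "payload": {
  "rotation": [
    [0,0,-7],
    [0,0,-13],
    [0,0,-19],
    [0,0,-25.7],
    [0,0,-25.7],
    [0,0,-25.7],
    [0,0,-25.7],
    [0,0,-25.7],
    [0,0,-25.7],
    [0,0,-25.7],
    [0,0,-25.7],
    [0,0,-25.7]
  ],
  "xyz": [
    [-35,-18,6],
    [-70,-36,12],
    [-105,-54,18],
    [-135,-69,25],
    [-162,-84,31],
    [-190,-110,35],
    [-218,-135,40],
    [-246,-160,44],
    [-274,-185,48],
    [-298,-211,51],
    [-318,-240,65],
    [-335,-272,78]
  ],
  "hand": [255,255,255,255,255,255,255,255,255,255,255,255]
}}

```text
time: 1.5
tool_pos: [424.7, 159.0, 153.8]
eef_rot: [-0.119, 3.135, 0.001]
wrist_force: [-0.2, 0.9, -0.8]
opening: 0.001
```

```bash
python3 - <<'E'
from h import *
from station import arm
o=arm.get_obs(); print(o["time"],o["tool_pos"],R.from_rotvec(o["eef_rot"]).as_matrix().round(3)[:2],o["opening"],o["joint_positions"].round(2))
for p in [(414,58,120),(414,58,14)]: print(p,tool(o,*p))
E
```

```text
1.5 [424.66893611 159.01239723 153.79826736] [[-0.997 -0.076  0.004]
 [-0.076  0.997  0.001]] 0.0010304593253293755 [ 0.27  0.22  1.86 -0.    1.06 -1.38]
(414, 58, 120) [ 18.4 -99.9  33.7]
(414, 58, 14) [  18.8 -100.   139.7]
```

Request:
{"api": "arm_command", "payload": {
  "rotation": [
    [0,0,0],
    [0,0,0],
    [0,0,0],
    [0,0,0],
    [0,0,0],
    [0,0,0],
    [0,0,0],
    [0,0,0],
    [0,0,0],
    [0,0,0]
  ],
  "xyz": [
    [8,-35,10],
    [16,-70,20],
    [19,-100,34],
    [19,-100,55],
    [19,-100,80],
    [19,-100,105],
    [19,-100,125],
    [19,-100,139],
    [19,-100,139],
    [19,-100,139]
  ],
  "hand": [255,255,255,255,255,255,255,255,255,255]
}}

```text
time: 2.33
tool_pos: [410.6, 59.0, 13.9]
eef_rot: [0.119, -3.138, -0.0]
wrist_force: [0.3, -0.8, -0.1]
opening: 0.002
```

```bash
cat >> h.py <<'E'
BA=np.radians(4.3)  # bar normal angle
N=np.array([np.cos(BA),np.sin(BA)]); T=np.array([-np.sin(BA),np.cos(BA)]); BO=np.array([681.6,41.2])
def look(tag):
    from station import arm,vision
    s=vision.snapshot("top"); cv2.imwrite(f"pics/{tag}.png",cv2.resize(s["color"][130:300,180:360,::-1],None,fx=4,fy=3.5)); np.savez(tag+".npz",**s)
    b=block(s); 
    # remove bar & isolated points
    b=b[(b[:,:2]-BO)@N<-9]
    m=np.median(b[:,:2],0)
    b=b[np.linalg.norm(b[:,:2]-m,axis=1)<85]
    bb=np.c_[(b[:,:2]-BO)@N,(b[:,:2]-BO)@T]
    r=cv2.minAreaRect(bb.astype(np.float32)); a=(r[2]+45)%90-45
    o=arm.get_obs(); tp=o["tool_pos"][:2]-BO
    print("block barframe c",np.round(r[0],1),"size",np.round(r[1],1),"ang",round(a,1)); print(cv2.boxPoints(r).round(1).tolist())
    print("tcp bar",round(tp@N,1),round(tp@T,1),"z",o["tool_pos"][2].round(1),"F",o["wrist_force"].round(1),"t",o["time"], "open",o["opening"].round(3))
    return s
E
python3 -c "
from h import *
look('a1')"
```

```text
block barframe c [-152.4   29.1] size [110.5  91.5] ang -27.4
[[-218.39999389648438, 1.100000023841858], [-137.10000610351562, -41.0], [-86.30000305175781, 57.099998474121094], [-167.60000610351562, 99.19999694824219]]Traceback (most recent call last):
  File "<string>", line 3, in <module>
    look('a1')
    ~~~~^^^^^^
  File "h.py", line 39, in look
    print("tcp bar",round(tp@N,1),round(tp@T,1),"z",o["tool_pos"][2].round(1),"F",o["wrist_force"].round(1),"t",o["time"], "open",o["opening"].round(3))
                                                                                                                                  ^^^^^^^^^^^^^^^^^^
AttributeError: 'float' object has no attribute 'round'
```

View pics/a1.png

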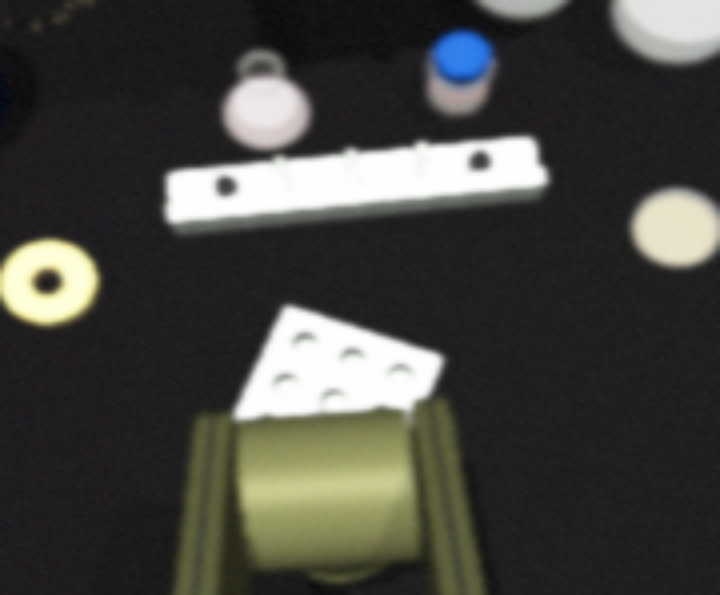

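```bash
sed -i 's/o\["opening"\].round(3)/round(o["opening"],3)/' h.py; sed -i 's|^    print("block barframe c"|    e1=np.array([np.cos(np.radians(a)),np.sin(np.radians(a))]);e2=np.array([-e1[1],e1[0]]);p1=np.sort(bb@e1);p2=np.sort(bb@e2)\n    c=(p1[-3]-54.8)*e1+((p2[2]+p2[-3])/2)*e2; print("ang",round(a,1),"centre(front-based)",c.round(1),"ext",(p1[-3]-p1[2]).round(1),(p2[-3]-p2[2]).round(1),"RRcorner",(c-55*e1-55*e2).round(1),"front max",(c+55*e1+55*abs(e2)).round(1)[0])\n&|' h.py; python3 -c "
from h import *
look('a2')"
```

```text
ang -28.1 centre(front-based) [-160.7   34. ] ext 87.5 109.0 RRcorner [-235.1   11.4] front max -86.3
block barframe c [-152.9   29.7] size [109.8  92.1] ang -28.1
[[-219.39999389648438, 3.0], [-138.1999969482422, -40.400001525878906], [-86.4000015258789, 56.400001525878906], [-167.6999969482422, 99.80000305175781]]
tcp bar -267.6 38.1 z 15.0 F [0.2 0.1 0.2] t 2.4333 open 0.004
```

Request:
{"api": "arm_command", "payload": {
  "rotation": [
    [0,0,0],
    [0,0,0],
    [0,0,0],
    [0,0,0],
    [0,0,0],
    [0,0,0],
    [0,0,0],
    [0,0,0],
    [0,0,0],
    [0,0,0],
    [0,0,0],
    [0,0,0]
  ],
  "xyz": [
    [-10,0,0],
    [-20,0,0],
    [-27,0,0],
    [-29,-1,0],
    [-31,-2,0],
    [-33,-3,0],
    [-36,-4.5,0],
    [-38,-6,0],
    [-40,-7,0],
    [-43,-8.5,0],
    [-45,-10,0],
    [-45,-10,0]
  ],
  "hand": [255,255,255,255,255,255,255,255,255,255,255,255]
}}

```text
time: 3.43
tool_pos: [452.5, 51.9, 13.7]
eef_rot: [0.119, -3.132, 0.001]
wrist_force: [-5.4, -0.9, 3.1]
opening: -0.003
```

```bash
python3 -c "
from h import *
look('a3')"
```

```text
ang -3.8 centre(front-based) [-139.5   37.4] ext 22.4 66.7 RRcorner [-198.   -13.9] front max -81.1
block barframe c [-95.6  34.5] size [72.  23.3] ang -3.8
[[-109.5, -0.699999988079071], [-86.30000305175781, -2.200000047683716], [-81.5999984741211, 69.5999984741211], [-104.80000305175781, 71.0999984741211]]
tcp bar -227.6 27.9 z 13.7 F [-5.7 -0.3  2.1] t 3.4833 open 0.002
```

View pics/a3.png

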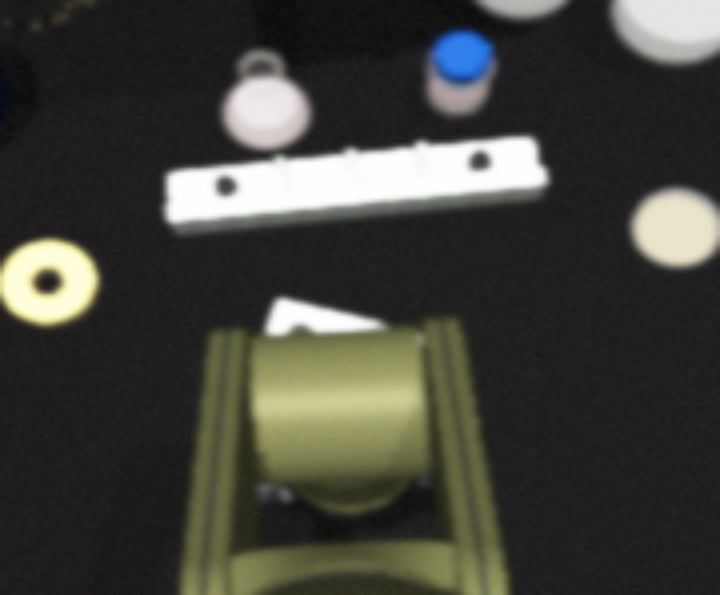

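Request:
{"api": "arm_command", "payload": {
  "rotation": [
    [0,0,0],
    [0,0,0],
    [0,0,0]
  ],
  "xyz": [
    [15,0,0],
    [40,4,0],
    [45,10,0]
  ],
  "hand": [255,255,255]
}}

```text
time: 3.73
tool_pos: [405.6, 58.4, 13.8]
eef_rot: [0.118, -3.133, 0.001]
wrist_force: [-1.1, -0.2, -0.7]
opening: -0.004
```

```bash
python3 -c "
from h import *
look('a4')"
```

```text
ang -22.3 centre(front-based) [-152.    31.5] ext 95.4 109.7 RRcorner [-223.7    1.5] front max -80.2
block barframe c [-145.6   28.8] size [109.9  98.1] ang -22.3
[[-211.8000030517578, -3.4000000953674316], [-121.0999984741211, -40.599998474121094], [-79.4000015258789, 61.099998474121094], [-170.10000610351562, 98.30000305175781]]
tcp bar -273.3 38.8 z 13.9 F [-1.3  0.5  0.5] t 3.7833 open 0.007
```

Request:
{"api": "arm_command", "payload": {
  "rotation": [
    [0,0,0],
    [0,0,0],
    [0,0,0],
    [0,0,0],
    [0,0,0],
    [0,0,0],
    [0,0,0],
    [0,0,0],
    [0,0,0],
    [0,0,0],
    [0,0,0],
    [0,0,0]
  ],
  "xyz": [
    [-20,-5,0],
    [-36,-10,0],
    [-41,-11,0],
    [-44,-12,0],
    [-47,-14,0],
    [-50,-16,0],
    [-53,-18,0],
    [-56,-20,0],
    [-59,-22,0],
    [-62,-24,0],
    [-64,-25,0],
    [-64,-25,0]
  ],
  "hand": [255,255,255,255,255,255,255,255,255,255,255,255]
}}

```text
time: 4.78
tool_pos: [472.8, 38.7, 13.7]
eef_rot: [0.119, -3.133, 0.0]
wrist_force: [-5.7, -1.5, 2.7]
opening: -0.002
```

Request:
{"api": "arm_command", "payload": {
  "rotation": [
    [0,0,0],
    [0,0,0],
    [0,0,0]
  ],
  "xyz": [
    [20,0,0],
    [50,10,0],
    [64,25,0]
  ],
  "hand": [255,255,255]
}}

```text
time: 5.03
tool_pos: [407.0, 58.4, 13.9]
eef_rot: [0.116, -3.135, 0.001]
wrist_force: [-1.3, 0.0, -0.4]
opening: -0.003
```

```bash
python3 -c "
from h import *
look('a5')"
```

```text
ang -11.8 centre(front-based) [-136.    29.4] ext 102.6 109.8 RRcorner [-201.1  -13.2] front max -70.9
block barframe c [-133.5   28.9] size [110.3 106. ] ang -11.8
[[-196.6999969482422, -14.300000190734863], [-92.9000015258789, -35.900001525878906], [-70.4000015258789, 72.0], [-174.10000610351562, 93.69999694824219]]
tcp bar -276.3 39.9 z 13.7 F [-2.7  0.5  0.8] t 5.0833 open 0.002
```

View pics/a5.png

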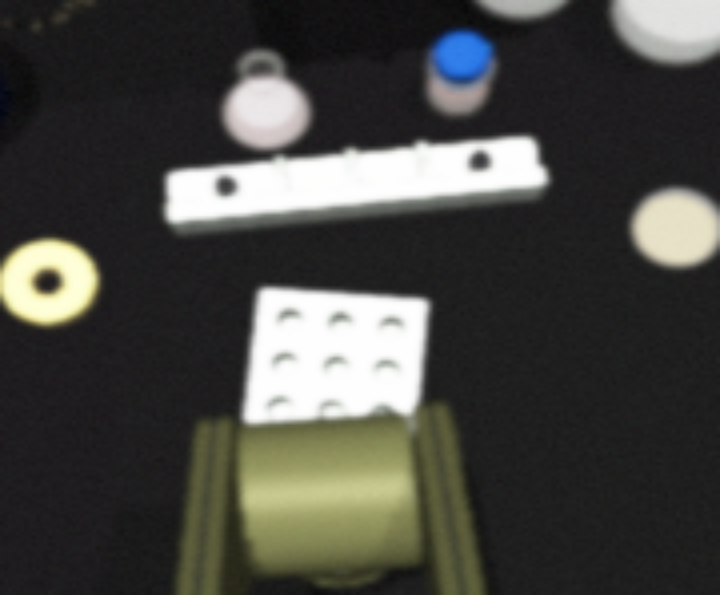

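Request:
{"api": "arm_command", "payload": {
  "rotation": [
    [0,0,0],
    [0,0,0],
    [0,0,0],
    [0,0,0],
    [0,0,0],
    [0,0,0],
    [0,0,0],
    [0,0,0],
    [0,0,0],
    [0,0,0],
    [0,0,0],
    [0,0,0]
  ],
  "xyz": [
    [-30,-15,0],
    [-58,-25,0],
    [-64,-26,0],
    [-67,-27,0],
    [-70,-29,0],
    [-73,-31,0],
    [-76,-33,0],
    [-79,-35,0],
    [-82,-37,0],
    [-84,-38,0],
    [-84,-38,0],
    [-84,-38,0]
  ],
  "hand": [255,255,255,255,255,255,255,255,255,255,255,255]
}}

```text
time: 6.08
tool_pos: [493.7, 27.3, 13.8]
eef_rot: [0.12, -3.133, 0.0]
wrist_force: [-5.5, -1.8, 1.4]
opening: 0.004
```

Request:
{"api": "arm_command", "payload": {
  "rotation": [
    [0,0,0],
    [0,0,0],
    [0,0,0],
    [0,0,0]
  ],
  "xyz": [
    [20,0,0],
    [50,20,0],
    [80,38,0],
    [80,38,0]
  ],
  "hand": [255,255,255,255]
}}

```text
time: 6.42
tool_pos: [404.2, 60.5, 13.6]
eef_rot: [0.12, -3.127, -0.001]
wrist_force: [-1.7, 0.5, 0.5]
opening: 0.0
```

```bash
python3 -c "
from h import *
look('a6')"
```

```text
ang 0.2 centre(front-based) [-121.6   27.7] ext 107.5 109.5 RRcorner [-176.4  -27.4] front max -66.4
block barframe c [-120.7   27.8] size [108.6 109.8] ang 0.2
[[-175.10000610351562, 82.5999984741211], [-174.8000030517578, -27.299999237060547], [-66.19999694824219, -26.899999618530273], [-66.5, 82.9000015258789]]
tcp bar -270.7 39.2 z 14.0 F [ 0.2  0.2 -0.1] t 6.4667 open -0.001
```

Request:
{"api": "arm_command", "payload": {
  "rotation": [
    [0,0,0],
    [0,0,0],
    [0,0,0],
    [0,0,0],
    [0,0,0],
    [0,0,0]
  ],
  "xyz": [
    [0,-11,0],
    [-10,-11,0],
    [-30,-11,0],
    [-50,-11,0],
    [-68,-11,0],
    [-68,-11,0]
  ],
  "hand": [60,60,60,60,60,60]
}}

```text
time: 6.97
tool_pos: [491.2, 53.6, 15.0]
eef_rot: [-0.117, 3.131, -0.0]
wrist_force: [0.7, -0.8, 0.0]
opening: 0.765
```

```bash
cat > edge.py <<'E'
import sys
from h import *
# edge-fit of front edge of the block top and of the bar's front top edge in the colour image, on planes z=50 / z=42
def plane(s,uv,z):
    p=cv2.undistortPoints(np.array(uv,float)[:,None],s["intrinsics"],s["D"])[:,0]
    E=s["extrinsics"];d=np.c_[p,np.ones(len(p))]@E[:3,:3]; C=-E[:3,3]@E[:3,:3]
    k=(z-C[2])/d[:,2]; return C+d*k[:,None]
def proj(s,P):
    r,_=cv2.Rodrigues(s["extrinsics"][:3,:3]); return cv2.projectPoints(np.array(P,float),r,s["extrinsics"][:3,3],s["intrinsics"],s["D"])[0][:,0]
def edge(s,x0,w0,w1,z,sign,half=9):
    g=cv2.cvtColor(s["color"],cv2.COLOR_RGB2GRAY).astype(np.float32)
    out=[]
    xs=np.arange(-half,half,.25)
    for w in np.linspace(w0,w1,40):
        P=[list(BO+(x0+x)*N+w*T)+[z] for x in xs]; q=proj(s,P).astype(np.float32)
        v=cv2.remap(g,q[None,:,0],q[None,:,1],cv2.INTER_CUBIC)[0]
        d=np.gradient(cv2.GaussianBlur(v[None],(0,0),3)[0])*sign; d=np.clip(d,0,None)**2
        out.append((x0+(xs*d).sum()/d.sum(),w))
    o=np.array(out); f=np.polyfit(o[:,1],o[:,0],1)
    for _ in range(4):
        r=o[:,0]-np.polyval(f,o[:,1]); k=abs(r)<1.5*np.median(abs(r))+.3; f=np.polyfit(o[k,1],o[k,0],1)
    return np.degrees(np.arctan(-f[0])),f[1],k.sum(),r[k].std()
if __name__=="__main__":
    s=dict(np.load(sys.argv[1])); 
    print("block front: ang,off",edge(s,float(sys.argv[2]),float(sys.argv[3])-48,float(sys.argv[3])+48,50,-1))
    print("bar front top",edge(s,-7,-120,120,42,+1,7))
E
python3 edge.py a6.npz -66.5 27.7; python3 edge.py top0.npz -66.5 27.7|tail -1; python3 -c "
from h import *
look('a7')"
```

```text
block front: ang,off (np.float64(0.24519949492232984), np.float64(-64.58907410852079), np.int64(40), np.float64(0.13523133720252747))
bar front top (np.float64(0.07533201486888783), np.float64(-8.314798437934728), np.int64(40), np.float64(0.2421388039363465))
bar front top (np.float64(0.06923078933288154), np.float64(-8.26869745489714), np.int64(40), np.float64(0.2537105572959717))
ang -7.5 centre(front-based) [-223.8  -18.2] ext -2.7 -0.0 RRcorner [-285.5  -65.6] front max -162.1
block barframe c [-168.3  -25.5] size [0.  8.7] ang -7.5
[[-172.6999969482422, -25.0], [-164.0, -26.100000381469727], [-164.0, -26.100000381469727], [-172.6999969482422, -24.899999618530273]]
tcp bar -192.4 26.8 z 14.6 F [ 0.1  0.5 -0.3] t 7.0167 open 0.767
```

View pics/a6.png

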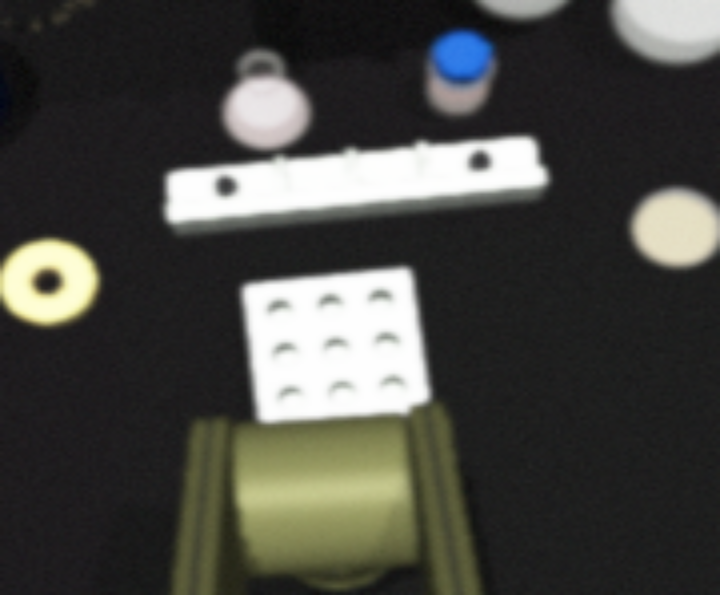

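The last picture shows the block square to the bar: the edge fits agree within 0.2°, with a gap of about 57 mm and the block inside the bar's ends. Next I push it on with two fingertips.

Request:
{"api": "arm_command", "payload": {
  "rotation": [
    [0,0,0],
    [0,0,0],
    [0,0,0],
    [0,0,0],
    [0,0,0],
    [0,0,0],
    [0,0,0],
    [0,0,0],
    [0,0,0],
    [0,0,0],
    [0,0,0],
    [0,0,0]
  ],
  "xyz": [
    [-2,0,0],
    [-4,0,0],
    [-6,0,0],
    [-9,0,0],
    [-13,0,0],
    [-17,0,0],
    [-21,0,0],
    [-25,0,0],
    [-29,0,0],
    [-33,0,0],
    [-37,0,0],
    [-40,0,0]
  ],
  "hand": [60,60,60,60,60,60,60,60,60,60,60,60]
}}

```text
time: 8.02
tool_pos: [518.7, 56.4, 13.8]
eef_rot: [0.119, -3.131, 0.0]
wrist_force: [-7.1, -0.1, 4.9]
opening: 0.767
```

```bash
python3 -c "
from h import *
s=look('b1')"
```

```text
ang -2.1 centre(front-based) [-186.5   37.4] ext 39.0 92.3 RRcorner [-243.4  -15.5] front max -129.5
block barframe c [-152.1   33.5] size [98.6 42. ] ang -2.1
[[-174.89999389648438, -15.0], [-132.89999389648438, -16.5], [-129.39999389648438, 82.0], [-171.3000030517578, 83.5]]
tcp bar -159.9 27.3 z 13.8 F [-3.9 -0.1 -0.5] t 8.0667 open 0.766
```

View pics/b1.png

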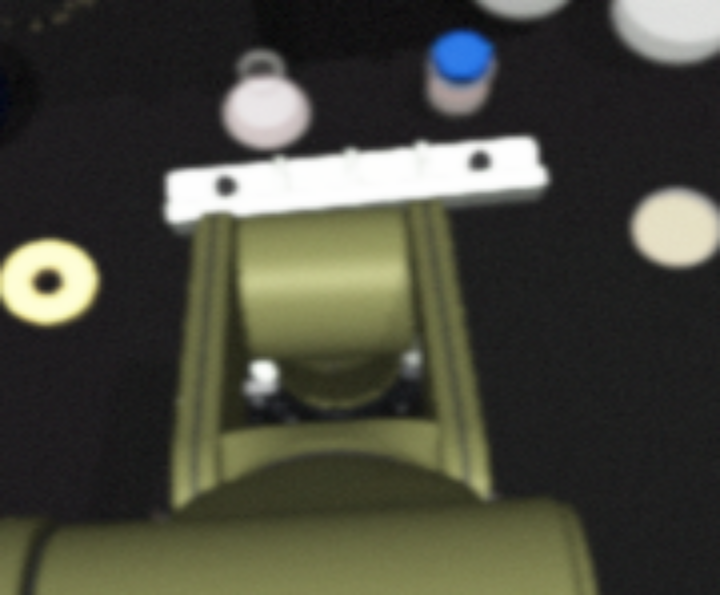

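The arm hides the block in this view (the bar still shows at row ~180), so I'm going by position and force. It's pushing at 4–7 N with about 32 mm left to go.

Request:
{"api": "arm_command", "payload": {
  "rotation": [
    [0,0,0],
    [0,0,0],
    [0,0,0],
    [0,0,0],
    [0,0,0],
    [0,0,0],
    [0,0,0],
    [0,0,0],
    [0,0,0]
  ],
  "xyz": [
    [-3,0,0],
    [-6,0,0],
    [-10,0,0],
    [-14,0,0],
    [-17,0,0],
    [-20,0,0],
    [-22,0,0],
    [-24,0,0],
    [-25,0,0]
  ],
  "hand": [60,60,60,60,60,60,60,60,60]
}}

```text
time: 8.82
tool_pos: [543.9, 58.3, 13.7]
eef_rot: [0.119, -3.131, 0.0]
wrist_force: [-7.8, -1.1, 3.9]
opening: 0.763
```

Request:
{"api": "arm_command", "payload": {
  "rotation": [
    [0,0,0],
    [0,0,0],
    [0,0,0],
    [0,0,0]
  ],
  "xyz": [
    [-0.5,0,0],
    [-1,0,0],
    [-1.5,0,0],
    [-2,0,0]
  ],
  "hand": [60,60,60,60]
}}

```text
time: 9.15
tool_pos: [545.4, 58.4, 13.7]
eef_rot: [0.119, -3.13, 0.0]
wrist_force: [-7.7, -0.2, 5.6]
opening: 0.766
```

Request:
{"api": "arm_command", "payload": {
  "rotation": [
    [0,0,0],
    [0,0,0],
    [0,0,0]
  ],
  "xyz": [
    [-0.5,0,0],
    [-1,0,0],
    [-1.5,0,0]
  ],
  "hand": [60,60,60]
}}

```text
time: 9.4
tool_pos: [547.1, 58.5, 13.7]
eef_rot: [0.119, -3.131, 0.0]
wrist_force: [-7.9, -0.4, 4.5]
opening: 0.764
```

Request:
{"api": "arm_command", "payload": {
  "rotation": [
    [0,0,0],
    [0,0,0],
    [0,0,0],
    [0,0,0]
  ],
  "xyz": [
    [-0.5,0,0],
    [-1,0,0],
    [-1.5,0,0],
    [-2,0,0]
  ],
  "hand": [60,60,60,60]
}}

```text
time: 9.73
tool_pos: [548.9, 58.7, 13.7]
eef_rot: [0.119, -3.13, 0.0]
wrist_force: [-6.9, 0.1, 5.3]
opening: 0.762
```

Request:
{"api": "arm_command", "payload": {
  "rotation": [
    [0,0,0],
    [0,0,0],
    [0,0,0]
  ],
  "xyz": [
    [-0.5,0,0],
    [-1,0,0],
    [-1.5,0,0]
  ],
  "hand": [60,60,60]
}}

```text
time: 9.98
tool_pos: [550.5, 58.8, 13.7]
eef_rot: [0.119, -3.13, 0.0]
wrist_force: [-6.6, -0.2, 5.0]
opening: 0.762
```

Request:
{"api": "arm_command", "payload": {
  "rotation": [
    [0,0,0],
    [0,0,0],
    [0,0,0]
  ],
  "xyz": [
    [-0.5,0,0],
    [-1,0,0],
    [-1,0,0]
  ],
  "hand": [60,60,60]
}}

```text
time: 10.23
tool_pos: [551.7, 58.9, 13.7]
eef_rot: [0.119, -3.131, 0.0]
wrist_force: [-7.6, -0.7, 4.2]
opening: 0.764
```

Request:
{"api": "arm_command", "payload": {
  "rotation": [
    [0,0,0],
    [0,0,0]
  ],
  "xyz": [
    [-0.5,0,0],
    [-1,0,0]
  ],
  "hand": [60,60]
}}

```text
time: 10.4
tool_pos: [551.7, 58.9, 13.7]
eef_rot: [0.119, -3.129, 0.0]
wrist_force: [-9.5, -0.9, 6.8]
opening: 0.766
```

Request:
{"api": "arm_command", "payload": {
  "rotation": [
    [0,0,0],
    [0,0,0]
  ],
  "xyz": [
    [-0.5,0,0],
    [-1,0,0]
  ],
  "hand": [60,60]
}}

```text
time: 10.57
tool_pos: [552.1, 58.9, 13.7]
eef_rot: [0.119, -3.128, 0.0]
wrist_force: [-11.5, -1.2, 8.4]
opening: 0.766
```

Request:
{"api": "arm_command", "payload": {
  "rotation": [
    [0,0,0],
    [0,0,0]
  ],
  "xyz": [
    [-0.5,0,0],
    [-1,0,0]
  ],
  "hand": [60,60]
}}

```text
time: 10.73
tool_pos: [552.1, 58.9, 13.7]
eef_rot: [0.119, -3.126, 0.0]
wrist_force: [-13.1, -1.0, 9.5]
opening: 0.769
```

Request:
{"api": "arm_command", "payload": {
  "rotation": [
    [0,0,0],
    [0,0,0],
    [0,0,0],
    [0,0,0]
  ],
  "xyz": [
    [-0.5,0,0],
    [-1,0,0],
    [-1.5,0,0],
    [-2,0,0]
  ],
  "hand": [60,60,60,60]
}}

```text
time: 11.07
tool_pos: [552.0, 59.0, 13.5]
eef_rot: [0.119, -3.123, 0.001]
wrist_force: [-16.0, -1.7, 12.7]
opening: 0.764
```

Request:
{"api": "arm_command", "payload": {
  "rotation": [
    [0,0,0],
    [0,0,0],
    [0,0,0],
    [0,0,0],
    [0,0,0],
    [0,0,0],
    [0,0,0],
    [0,0,0],
    [0,0,0],
    [0,0,0],
    [0,0,0]
  ],
  "xyz": [
    [2,0,0],
    [6,0,0],
    [15,0,0],
    [40,0,0],
    [70,0,0],
    [105,0,0],
    [135,0,0],
    [140,0,0],
    [140,0,0],
    [140,0,0],
    [140,0,0]
  ],
  "hand": [60,60,60,60,60,60,60,60,60,60,60]
}}

```text
time: 11.98
tool_pos: [424.9, 48.9, 14.8]
eef_rot: [-0.119, 3.135, -0.0]
wrist_force: [0.4, 0.4, 0.7]
opening: 0.765
```

```bash
python3 -c "
from h import *
look('c1')"; python3 edge.py c1.npz -7 27.7
```

```text
ang 0.2 centre(front-based) [-63.9  28.3] ext 108.3 109.7 RRcorner [-118.8  -26.9] front max -8.8
block barframe c [-63.3  28.3] size [108.5 109.8] ang 0.2
[[-117.69999694824219, 83.0999984741211], [-117.4000015258789, -26.700000762939453], [-8.899999618530273, -26.399999618530273], [-9.199999809265137, 83.4000015258789]]
tcp bar -255.4 26.9 z 14.7 F [-0.8 -0.2  0.4] t 12.0333 open 0.759
block front: ang,off (np.float64(1.056032638969282), np.float64(-6.4537903868050215), np.int64(40), np.float64(5.92416792898269))
bar front top (np.float64(0.06613199344814737), np.float64(-8.38944912666362), np.int64(22), np.float64(0.26647217377325605))
```

View pics/c1.png

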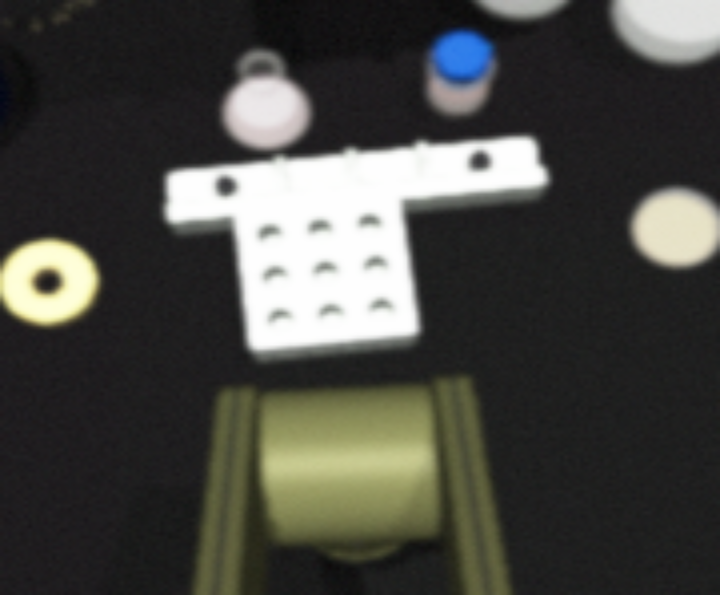

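The picture shows the block's front edge against the bar at about (235–405, 205) and well inside both ends, with the fingers clear. I'll check the angle on the visible rear and side edges, and check the bystanders too.

```bash
python3 - <<'E'
from edge import *
s=dict(np.load("c1.npz"))
print("rear top edge",edge(s,-117.5,28-46,28+46,50,+1,7))
a=dict(np.load("top0.npz"))
d=cv2.absdiff(a["color"],s["color"]).max(2); m=(d>40).astype(np.uint8)
n,l,st,_=cv2.connectedComponentsWithStats(m); print([x.tolist() for x in st[1:] if x[4]>15])
from station import vision
q=vision.snapshot("side"); b=dict(np.load("side0.npz"))
cv2.imwrite("pics/side1.png",cv2.resize(q["color"][150:300,180:400,::-1],None,fx=3.5,fy=3.5,interpolation=cv2.INTER_CUBIC))
W=cloud(s)
E
```

```text
rear top edge (np.float64(0.04611632850903591), np.float64(-118.57465524308091), np.int64(40), np.float64(0.11833094428763057))
[[227, 187, 83, 138, 6338], [184, 329, 163, 91, 12762], [93, 333, 95, 87, 7111], [0, 371, 60, 49, 1714]]
```

View pics/side1.png

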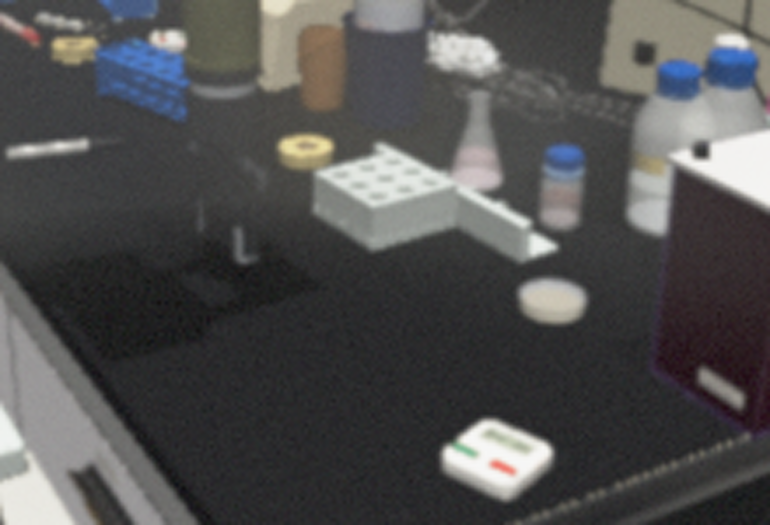

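```bash
python3 -c "
from station import finish_job
print(finish_job())"
```

```text
the job is handed in; nothing more can be done
None
```

The block now lies flat against the front of the stop bar, and the job is handed in (no verdict is reported).

- **Turning it square:** three fingertip pushes near its rear right corner turned the block about 28°. It was then within 0.2° of the bar and still 57–60 mm clear of it.
- **Pushing it on:** I pushed it straight in with two slightly open fingertips. It stopped moving about where the geometry put the bar, and the horizontal force then rose from about 7 N to 16 N. I backed the fingers off in a straight line.

**Last checks:**
- **Flat on the bar:** the block's rear edge and the bar agree to about 0.02°. The rear edge sits about 110 mm in front of the bar face.
- **Overhang:** the block spans about -27 to +83 mm along a bar that runs ±130 mm, so neither end is overhung.
- **Bystanders:** comparing the top pictures before and after, only the block and arm areas changed. The timer, tape, dish, flask, bottle, rack and pen all looked in place.
- **Fingers:** they were clear, with the tool well back from the block and about 0 N on the wrist. The clock was at about 12 s.

**Failed or disagreed:**
- **Front edge fit:** it failed once the block touched the bar (both bright, no contrast), so I relied on the rear edge.
- **Depth reading:** it put the block's centre 63–64 mm in front of the bar rather than 62 mm. That is within the 2 mm calibration, and the force stall confirms contact.

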